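Roll a bare kart rim up the loading ramp onto the roller stand

TASK

The bare gold wheel rim is parked on the landing at the foot of the roller stand. With your fingertips behind it, push it slowly and steadily up the ramp, keeping them against it so that it never runs away or rolls back, until it drops over the support roller and comes to rest against the raised stop roller, ready for its run-out check. Do not pinch or lift the rim, leave the mallet, the wheel hub and the grease jar alone, and finish with the hand clear.

Things in the scene. Friction and masses are not known exactly. Their poses are not given: they have to be found in the camera images.
- stand: Fixed roller stand for bare rims, 485 mm long (x -210 to +275 mm), 140 mm wide, blue side guides 128 mm apart inside. Origin on the bench top, mid-width; z up, x uphill from landing to rollers, y along the rollers. Ramp foot at x -90 mm, ramp top at x +80. Guides rise 22 mm above landing and ramp; the blue cheeks at x +65 to +215 rise to 88 mm. Place and yaw vary from run to run.
- landing (a point): Middle of the level landing, on its upper surface, 6 mm above the bench, at x -145, y 0 on the stand (same axes as the stand). Level from a rubber lip, 8 mm high, at x -200 mm to the ramp's foot at x -90. The parked rim's centre is 70 mm above this surface.
- ramp: Fixed aluminium ramp deck of the stand, 172 mm long, 128 mm wide, rising at 9 degrees. Origin at its foot, on the upper surface, mid-width; x runs uphill along the surface, z normal to it, y across. Its upper end meets the top of the support roller.
- support_roller: Freely turning steel roller, 25 mm diameter, 126 mm long, at the top of the ramp: axis at x +90, z 22 mm on the stand. Origin mid-axis; its y axis is the roller's axis. A rim's centre passes over it 104 mm above the bench; pushed just past, it drops 5 mm into the dip beyond and rolls on to the stop roller by itself.
- stop_roller: The raised stop: freely turning steel roller, 25 mm diameter, 126 mm long, axis at x +195, z 67 mm on the stand. Origin mid-axis; its y axis is the roller's axis. Behind it a dial indicator stands on a post at x +252 mm, up to 172 mm above the bench.
- rim_seat (a point): Point fixed to the stand (same axes) where the rim's centre is when it rests against the stop roller: x +119, y 0, z 99 mm on the stand.
- rim: Loose bare kart rim, polished gold metal, slick on the polished deck (friction about 0.2, so grippy fingertips may slide it rather than roll it), 0.5 to 0.9 kg: a spool lying on its side, axle (its own y) along the rollers. End flanges of 140 mm diameter, 53 to 60 mm either side of the middle (120 mm overall), barrel of 110 to 127 mm between. Origin at its centre. Starts 14 to 68 mm short of the ramp's foot. Let go on the ramp it rolls back.
- mallet: Bystander: soft-faced mallet lying on the bench, 255 mm long, head 114 mm wide and 40 mm high, on the side of the stand away from the robot. Origin on the bench under the shaft, 45 mm from the head's axis (head towards its own +x).
- hub: Bystander: aluminium wheel hub standing on its flange, 96 mm diameter, 58 mm high, beside the stand. Origin at the centre of its underside.
- grease_jar: Bystander: white jar with a red lid, 64 mm diameter, 75 mm high, beside the stand. Origin at the centre of its underside.
Not all that is in view belongs to the job. What is meant by the rim is not blue or green, and is the smaller of those in its own colour.

How it is judged:
By the outcome, as a careful person would: the job done as asked, in the order asked, and still so for the second after the job is handed in, with the robot touching nothing.
It also fails if it takes over 45 s, if anything falls off the work surface, if the arm or the gripper's body presses on something with over 40 N, if the wrist force passes 120 N, or if a joint passes its speed limit or range.

ROBOT

A 6-joint arm with a two-finger parallel gripper is mounted at the origin on the work surface. World frame = base frame: x ahead of the robot, y to its left, z up, the work surface at z = 0. Lengths are in m, angles in rad, forces in N, time in s.
With the tool pointing down it reaches from about 0.35 to 0.95 m from the base axis. Payload 17.4 kg.
Tool frame: the origin (TCP) lies at the very end of the fingers, on their centre line; the grasp point (between the pads) lies 19 mm behind it; z points along the fingers, y is the direction in which the jaws open and shut (so a half turn about z gives the same grasp; the last joint's range is limited). The gripper opens to 93 mm and grips with 3 to 60 N. Pads are 15 mm wide; open, the fingers measure 128 mm over their backs; the gripper's body (75 mm by 188 mm) begins 65 mm behind the grasp point.
Start: joints at [-1.279, 0.116, 1.442, -0, 1.584, -0.038], TCP at [0.219, -0.639, 0.219] pointing down, gripper open.
Joint ranges: [-2.83, 2.83], [-0.83, 2.19], [0.07, 2.5], [-1.14, 4.28], [0.01, 3], [-2.97, 2.97]. Speed limits (rad/s): [1.89, 1.89, 2.22, 3.14, 3.14, 3.14].

INTERFACE

Orientations are given as a 3x3 rotation matrix whose columns are the frame's x, y, z axes.
In Python, from rig import bot, hand, solver, cams gives the robot as it stands. Calls block until the motion is done:
- bot.movep(position, orientation): joint-space move of the TCP to a pose.
- bot.move_linear(position, speed=0.15, rotation=None): straight line of the TCP; rotation=None keeps the orientation; speed is the mean speed in m/s.
- bot.goto_joints(angles): joint-space move.
- hand.move_gripper(opening, effort=None): finger opening in m; effort is the grip in N (None keeps the last); returns when the fingers have stopped.
- bot.sleep(seconds).
- solver.inverse_kinematics(position, orientation): joint angles nearest the present ones, or None.
- bot.get_state(): the state.
- cams.get_image(name): name is "scene" or "top"; returns a dict with "frame" (384x512x3 uint8, red, green, blue), "mtx" (3x3 intrinsics, pixels), "k1" (the pictures are not rectified: a ray, as slopes to the right and down, at radius r is drawn at 1 + k1 r^2 times it, then the intrinsics apply), "world_from_camera" (4x4, takes a point from camera to world coordinates). Camera axes: x right, y down, z forward; pixel columns grow to the right and rows downward; lengths in m; the calibration is good to about 2 mm. A picture is of the moment at which its call begins. There is no depth.
A pose or a line that the arm cannot do raises bot.Unreachable and nothing moves.
- bot.sign_off(): hands the job in, once; it reports no verdict.
The state is a dict: "time_s": time; "joint_pos": joint angles; "qvel": joint speeds; "joint_efforts": joint torques, N m; "tcp_pos": TCP position; "tcp_rot": TCP orientation; "ft_force": force on the tool from outside, world axes, zero at the start; "wrist_torque": the same for the moment, N m; "grip_width": finger opening in m.
Only numpy, scipy, OpenCV 4.12 (cv2) and the standard library are available. Lean on these libraries where they do the work, as an engineer would, in place of code of your own. Each camera call takes 0.05 s, during which the arm holds its last target.

## Working session

There is one attempt and no reset: what is moved stays moved. The work goes in short steps, each a Python script; the robot and the scene stay as the last script left them, time stands still between calls to the robot, and variables do not carry over. Pictures are saved under pics/ and viewed, and the job is handed in when it is done.

```bash
ls; mkdir -p pics
python3 - <<'E'
from rig import bot,hand,solver,cams
import cv2,numpy as np
for n in("scene","top"):
    d=cams.get_image(n); cv2.imwrite(f"pics/{n}0.png",d["frame"][:,:,::-1])
    np.savez(f"{n}0.npz",**{k:d[k] for k in("frame","mtx","k1","world_from_camera")})
    print(n,d["mtx"].round(1).tolist(),d["k1"],d["world_from_camera"].round(3).tolist())
s=bot.get_state();print(s["time_s"],s["grip_width"],s["tcp_rot"].round(3) if hasattr(s["tcp_rot"],'round') else s["tcp_rot"])
E
```

```text
pics
scene [[426.9, 0.0, 256.0], [0.0, 426.9, 193.3], [0.0, 0.0, 1.0]] -0.06687986509132092 [[-0.056, 0.818, -0.572, 1.318], [0.998, 0.055, -0.019, 0.108], [0.016, -0.572, -0.82, 1.241], [0.0, 0.0, 0.0, 1.0]]
top [[404.7, 0.0, 248.7], [0.0, 404.7, 185.1], [0.0, 0.0, 1.0]] -0.09886397324737156 [[-0.0, -0.986, 0.166, 0.294], [-1.0, 0.003, 0.017, 0.049], [-0.018, -0.166, -0.986, 1.477], [0.0, 0.0, 0.0, 1.0]]
0.1 0.0929066446181577 [[ 0.946  0.324 -0.   ]
 [ 0.324 -0.946  0.001]
 [ 0.    -0.001 -1.   ]]
```

View pics/scene0.png

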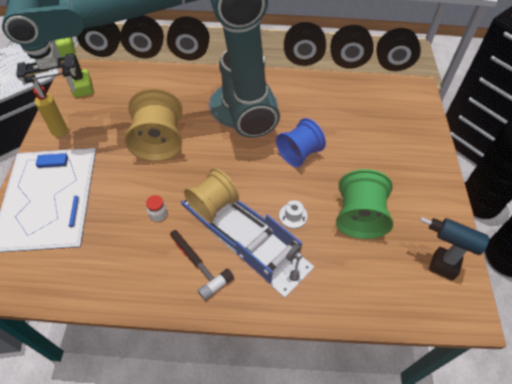

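View pics/top0.png

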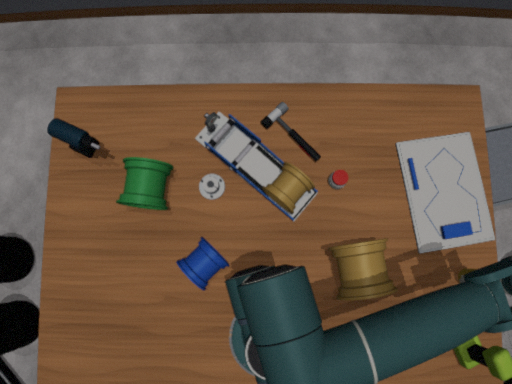

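Two gold candidates: the small spool on the stand (scene ~(212,195), top ~(289,187)) and the big one on the bench (scene ~(155,125), top ~(362,268)). The small one on the stand's landing fits. I'll confirm it in an enlarged crop.

Run:
```python
import cv2,numpy as np
a=cv2.imread("pics/top0.png")[90:230,180:360]; b=cv2.imread("pics/scene0.png")[155:305,160:330]
cv2.imwrite("pics/topc.png",cv2.resize(a,None,fx=4.4,fy=4.2,interpolation=cv2.INTER_CUBIC) if 0 else cv2.resize(a,(720,560),interpolation=cv2.INTER_CUBIC))
cv2.imwrite("pics/scenec.png",cv2.resize(b,(680,600),interpolation=cv2.INTER_CUBIC))
```

```text
(no output)
```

View pics/topc.png

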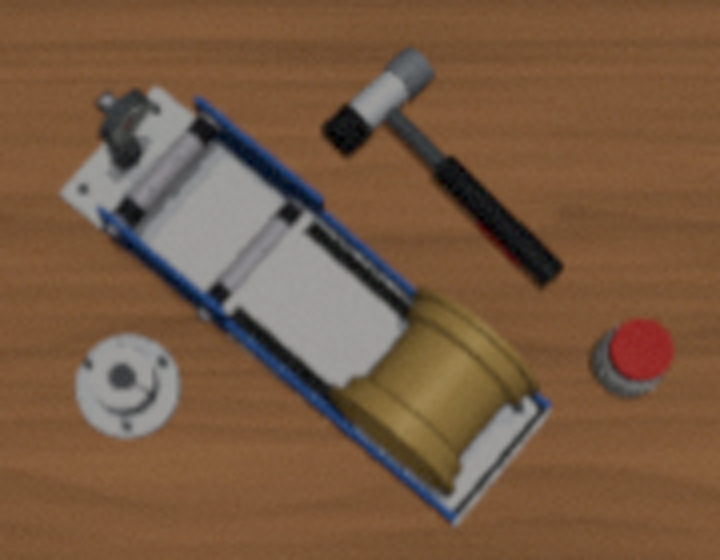

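View pics/scenec.png

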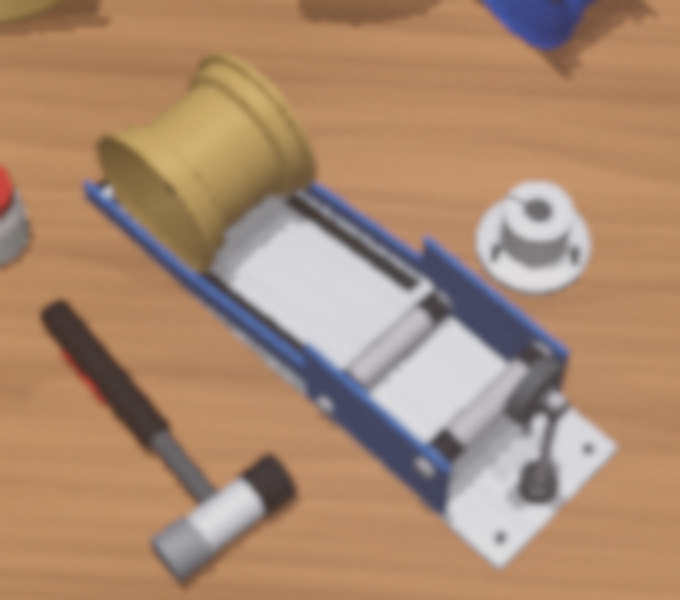

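The crops confirm it: the small gold spool stands on the landing, uphill towards the dial indicator. Next, the stand pose from known points in both views, and the rim.

```bash
cat > h.py <<'E'
import numpy as np,cv2
def load(n):
    d=np.load(n); return {k:d[k] for k in d.files}
def ray(d,px):
    K=d["mtx"];px=np.atleast_2d(px).astype(float)
    p=cv2.undistortPoints(px.reshape(-1,1,2),K,np.array([float(d["k1"]),0,0,0,0]),None,None,None).reshape(-1,2)
    T=d["world_from_camera"]; r=np.c_[p,np.ones(len(p))]@T[:3,:3].T
    return T[:3,3],r
def onplane(d,px,z):
    o,r=ray(d,px); return o+r*((np.asarray(z)-o[2])/r[:,2])[:,None]
def project(d,P):
    T=d["world_from_camera"];c=(np.atleast_2d(P)-T[:3,3])@T[:3,:3]
    q=c[:,:2]/c[:,2:];q=q*(1+float(d["k1"])*(q**2).sum(1))[:,None]
    return q@d["mtx"][:2,:2].T+d["mtx"][:2,2]
def fit2(A,B):
    a=A.mean(0);b=B.mean(0);H=(A-a).T@(B-b);th=np.arctan2(H[0,1]-H[1,0],H[0,0]+H[1,1])
    R=np.array([[np.cos(th),-np.sin(th)],[np.sin(th),np.cos(th)]]);return th,R,b-R@a
E
python3 - <<'E'
from h import *
t=load("top0.npz");s=load("scene0.npz")
T=[((254,253),(90,0,34)),((169,170),(195,0,79)),((155,85),(275,-70,4)),((62,190),(275,70,4)),((550,403),(-210,-70,28)),((455,522),(-210,70,28)),((200,98),(215,-67,88)),((102,210),(215,67,88))]
S=[((392,345),(90,0,33)),((494,402),(195,0,78)),((500,568),(275,-70,4)),((617,445),(275,70,4)),((88,185),(-210,-67,28)),((447,510),(215,-70,88)),((568,355),(215,70,88)),((428,238),(65,70,88))]
res={}
for nm,d,L,o in(("top",t,T,(180,90)),("scene",s,S,(160,155))):
    px=np.array([l[0] for l in L])/4.0+o;M=np.array([l[1] for l in L])/1000.
    W=onplane(d,px,M[:,2]);th,R,p=fit2(M[:,:2],W[:,:2])
    print(nm,np.degrees(th),p,(1000*(W[:,:2]-(M[:,:2]@R.T+p))@R).round(1).tolist())
E
```

```text
top 49.274946010787545 [0.5970274  0.02414073] [[0.8, 0.6], [-4.3, -0.3], [1.9, 1.7], [0.0, -3.1], [6.9, 1.0], [3.5, -0.2], [-3.3, -0.4], [-5.6, 0.7]]
scene 49.55184825979917 [0.60586024 0.02650523] [[-1.1, 3.7], [-0.9, 3.7], [-5.4, 3.4], [-6.2, 4.6], [4.4, 3.7], [15.1, -18.9], [-3.8, -1.4], [-2.2, 1.3]]
```

```bash
cat >> h.py <<'E'
def goldmask(fr,box):
    hsv=cv2.cvtColor(np.ascontiguousarray(fr),cv2.COLOR_RGB2HSV)
    m=cv2.inRange(hsv,(17,95,40),(32,255,255))
    mm=np.zeros_like(m);x0,y0,x1,y1=box;mm[y0:y1,x0:x1]=m[y0:y1,x0:x1]
    mm=cv2.morphologyEx(mm,cv2.MORPH_OPEN,np.ones((3,3)))
    n,l,st,c=cv2.connectedComponentsWithStats(mm);i=1+st[1:,4].argmax();return (l==i).astype(np.uint8)*255
def rimx(d,m,R,p,z=0.076):
    cs,_=cv2.findContours(m,cv2.RETR_EXTERNAL,cv2.CHAIN_APPROX_NONE);px=max(cs,key=len).reshape(-1,2)
    o,r=ray(d,px);r2=r[:,:2]@R;o2=(o[:2]-p)@R
    a=np.arctan2(r2[:,0],-r[:,2]);lo,hi=a.min(),a.max()
    dist=(o[2]-z)
    x=o2[0]+dist*np.tan((lo+hi)/2)
    half=np.hypot(dist,x-o2[0])*np.sin((hi-lo)/2)
    return x,half
E
python3 - <<'E'
from h import *
t=load("top0.npz");s=load("scene0.npz")
T=[((254,253),(90,0,34)),((169,170),(195,0,79)),((155,85),(275,-70,4)),((62,190),(275,70,4)),((550,403),(-207,-70,28)),((455,522),(-207,70,28)),((200,98),(215,-67,88)),((102,210),(215,67,88))]
S=[((392,345),(90,0,33)),((494,402),(195,0,78)),((500,568),(275,-70,4)),((617,445),(275,70,4)),((88,185),(-207,-67,28)),((568,355),(215,67,88)),((428,238),(65,67,88))]
AM=[];AW=[]
for nm,d,L,o in(("top",t,T,(180,90)),("scene",s,S,(160,155))):
    px=np.array([l[0] for l in L])/4.0+o;M=np.array([l[1] for l in L])/1000.
    W=onplane(d,px,M[:,2]);th,R,p=fit2(M[:,:2],W[:,:2]);AM.append(M[:,:2]);AW.append(W[:,:2])
    print(nm,np.degrees(th),p,(1000*(W[:,:2]-(M[:,:2]@R.T+p))@R).round(1).tolist())
th,R,p=fit2(np.vstack(AM),np.vstack(AW));print(np.degrees(th),p)
np.savez("stand.npz",th=th,R=R,p=p)
for d,n,b in((t,"top",(255,150,325,225)),(s,"scene",(175,160,250,230))):
    m=goldmask(d["frame"],b);print(n,m.sum()//255,rimx(d,m,R,p))
    f=d["frame"].copy();f[m>0]=(255,0,255);
    # overlay model pts
    for q in [(-210,-70,6),(-210,70,6),(275,70,3),(275,-70,3),(215,-70,88),(65,-70,88),(65,70,88),(215,70,88),(90,60,22),(90,-60,22),(195,60,67),(195,-60,67),(-210,-67,28),(-210,67,28)]:
        w=np.r_[R@(np.array(q[:2])/1e3)+p,q[2]/1e3];u=project(d,w)[0];f[int(u[1]+.5),int(u[0]+.5)]=(255,255,0)
    x0,y0=(180,90) if n=="top" else (160,155)
    cv2.imwrite(f"pics/ov_{n}.png",cv2.resize(f[y0:y0+150,x0:x0+180,::-1],(720,600),interpolation=cv2.INTER_NEAREST))
E
```

```text
top 49.27542084378811 [0.59653874 0.02357177] [[1.5, 0.6], [-3.5, -0.3], [2.6, 1.7], [0.8, -3.1], [4.7, 1.0], [1.3, -0.2], [-2.6, -0.4], [-4.8, 0.7]]
scene 49.622082580247756 [0.60160019 0.02675196] [[1.5, 0.2], [1.7, 0.0], [-2.9, -0.3], [-3.6, 0.9], [3.9, 0.6], [-1.1, -2.1], [0.5, 0.8]]
49.37509504015834 [0.59876468 0.02514637]
top 1290 (np.float64(-0.11730883836825273), np.float64(0.06657217844422916))
scene 1600 (np.float64(-0.12157807143763599), np.float64(0.06658178539774907))
```

View pics/ov_top.png

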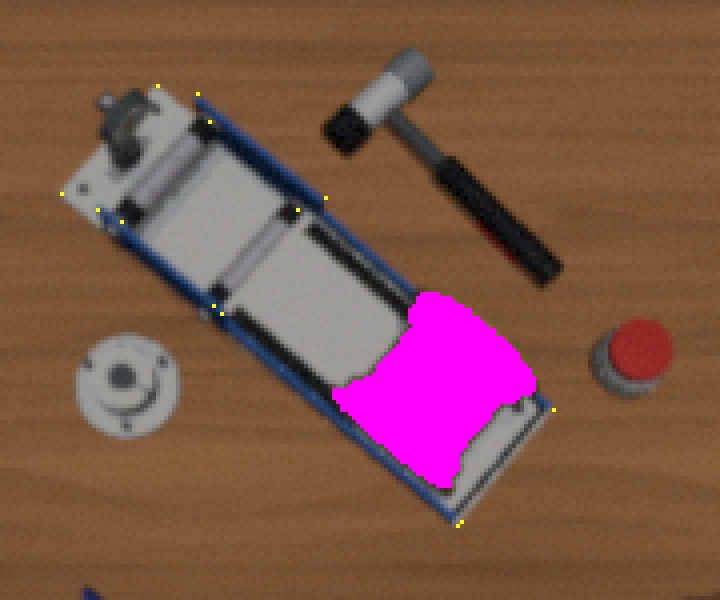

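View pics/ov_scene.png

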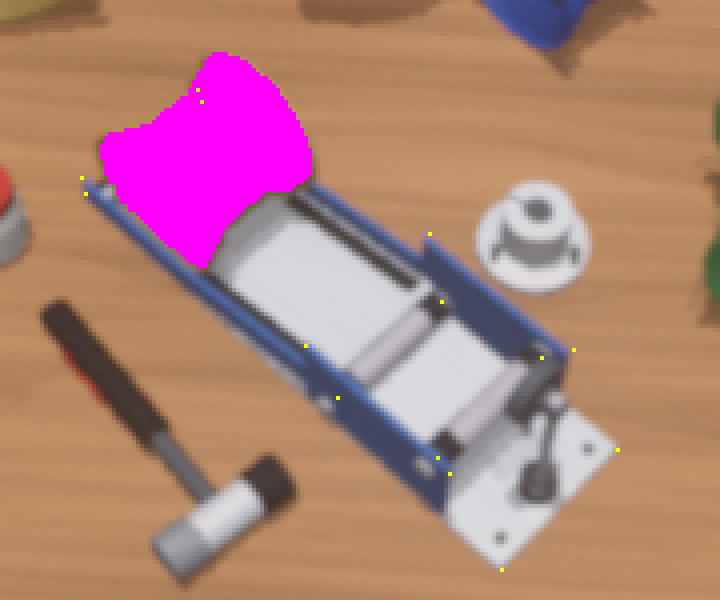

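Run:
```python
from h import *
from rig import bot,solver
t=load("top0.npz");s=load("scene0.npz");S=np.load("stand.npz");R,p=S["R"],S["p"]
print("big spool outline z.1",onplane(t,[(335,242),(388,238),(395,293),(338,300)],[.1]*4).round(3).tolist())
print("jar",onplane(t,[(340,178)],[.075]).round(3).tolist(), onplane(s,[(155,203)],[.075]).round(3).tolist())
ux=np.r_[R[:,0],0];uy=np.r_[R[:,1],0]
for sg in(1,-1):
    Rt=np.c_[sg*ux,-sg*uy,[0,0,-1]]
    for xs,z in((-.209,.35),(-.209,.064),(-.1,.075),(.025,.092)):
        w=np.r_[R@[xs,0]+p,z];print(sg,xs,z,w.round(3),solver.inverse_kinematics(w,Rt))
```

```text
big spool outline z.1 [[0.33, -0.218, 0.1], [0.342, -0.401, 0.1], [0.158, -0.417, 0.1], [0.138, -0.223, 0.1]]
jar [[0.555, -0.248, 0.075]] [[0.564, -0.248, 0.075]]
1 -0.209 0.35 [ 0.463 -0.133  0.35 ] [-3.33847412e-01 -3.09454960e-01  1.62655141e+00 -4.44089210e-16
  1.82449621e+00  3.75190938e-01]
1 -0.209 0.064 [ 0.463 -0.133  0.064] [-3.33847412e-01 -2.31019965e-01  2.02850342e+00 -4.44089210e-16
  1.34410920e+00  3.75190938e-01]
1 -0.1 0.075 [ 0.534 -0.051  0.075] [-1.42405534e-01 -1.11819886e-01  1.90647563e+00 -4.44089210e-16
  1.34693691e+00  5.66632816e-01]
1 0.025 0.092 [0.615 0.044 0.092] [ 3.02478894e-02  5.24315947e-02  1.71718083e+00 -4.44089210e-16
  1.37198023e+00  7.39286239e-01]
-1 -0.209 0.35 [ 0.463 -0.133  0.35 ] [-3.33847412e-01 -3.09454960e-01  1.62655141e+00 -4.44089210e-16
  1.82449621e+00 -2.76640172e+00]
-1 -0.209 0.064 [ 0.463 -0.133  0.064] [-3.33847412e-01 -2.31019965e-01  2.02850342e+00 -4.44089210e-16
  1.34410920e+00 -2.76640172e+00]
-1 -0.1 0.075 [ 0.534 -0.051  0.075] [-1.42405534e-01 -1.11819886e-01  1.90647563e+00 -4.44089210e-16
  1.34693691e+00 -2.57495984e+00]
-1 0.025 0.092 [0.615 0.044 0.092] [ 3.02478894e-02  5.24315947e-02  1.71718083e+00 -4.44089210e-16
  1.37198023e+00 -2.40230641e+00]
```

Run:
```python
from h import *
from rig import bot,cams,hand
S=np.load("stand.npz");R,p=S["R"],S["p"]
Rt=np.c_[np.r_[R[:,0],0],-np.r_[R[:,1],0],[0,0,-1]]
st=bot.get_state();q=np.array(st["tcp_pos"]);q[2]=.37
bot.move_linear(q,speed=.15)
w=np.r_[R@[-.216,0]+p,.37]
bot.movep(w,Rt)
w[2]=.064;bot.move_linear(w,speed=.12)
for n in("scene","top"):
    d=cams.get_image(n);cv2.imwrite(f"pics/{n}1.png",d["frame"][:,:,::-1])
    x0,y0=(180,110) if n=="top" else (150,110)
    cv2.imwrite(f"pics/{n}1c.png",cv2.resize(d["frame"][y0:y0+130,x0:x0+170,::-1],(680,520),interpolation=cv2.INTER_CUBIC))
s=bot.get_state();print(s["time_s"],s["ft_force"],s["tcp_pos"],(R.T@(np.array(s["tcp_pos"])[:2]-p)))
```

```text
6.0583 [-0.43381389 -0.40592182 -0.52799275] [ 0.45824883 -0.13881851  0.06425296] [-2.15937896e-01 -1.08322415e-04]
```

View pics/scene1c.png

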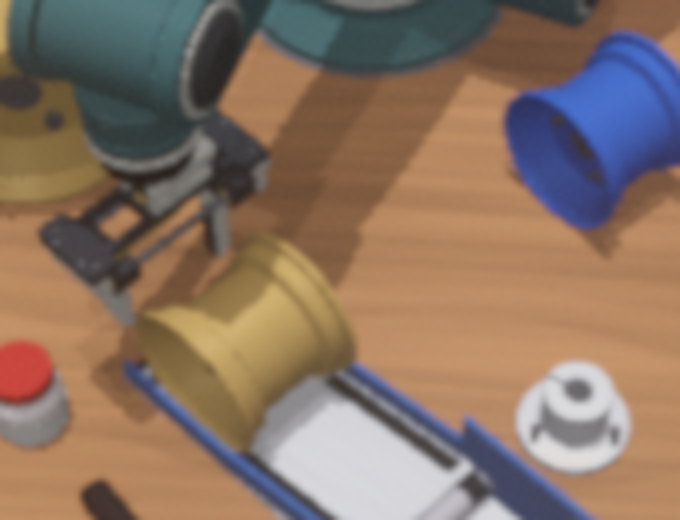

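View pics/top1c.png

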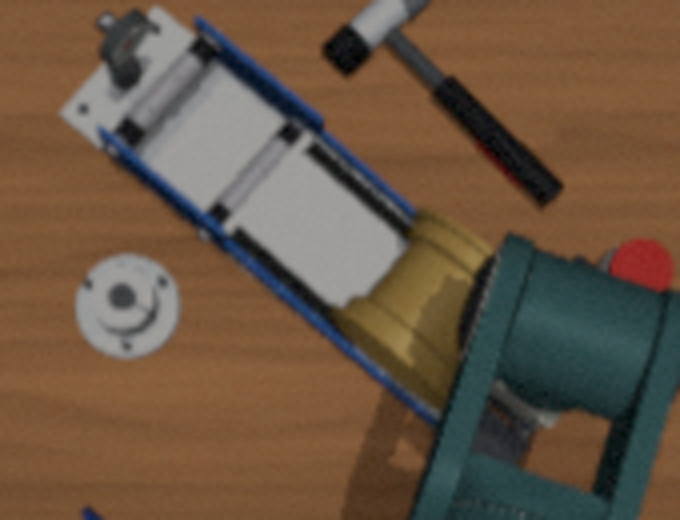

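The scene crop shows one fingertip behind each flange (~(215,240) and (122,310)) with a gap and the jar clear. I'll creep up to the rim, then push to mid-ramp and check.

Run:
```python
from h import *
from rig import bot,cams,hand
S=np.load("stand.npz");R,p=S["R"],S["p"]
W=lambda x:np.r_[R@[x,0]+p,.064+.028*(x+.216)/.236]
bot.move_linear(W(-.202),speed=.03)
s=bot.get_state();print(s["time_s"],R.T@np.array(s["ft_force"])[:2],s["ft_force"][2])
bot.move_linear(W(-.07),speed=.03)
for n in("scene","top"):
    d=cams.get_image(n);cv2.imwrite(f"pics/{n}2.png",d["frame"][:,:,::-1])
    x0,y0=(180,110) if n=="top" else (150,130)
    cv2.imwrite(f"pics/{n}2c.png",cv2.resize(d["frame"][y0:y0+130,x0:x0+170,::-1],(680,520),interpolation=cv2.INTER_CUBIC))
    m=goldmask(d["frame"],(200,110,300,200) if n=="top" else (190,170,275,260));print(n,rimx(d,m,R,p,.092),m.sum()//255)
s=bot.get_state();print(s["time_s"],R.T@np.array(s["ft_force"])[:2],s["ft_force"][2],s["wrist_torque"])
```

```text
6.675 [ 0.41263356 -0.28878223] 0.24541717381099243
scene (np.float64(0.005625467919392446), np.float64(0.0664268723066948)) 1717
top (np.float64(0.027628580281027326), np.float64(0.046733751460978676)) 387
11.3583 [-2.97885972  0.43997917] 1.2439741853181843 [-0.42045896  0.27731789  0.01975483]
```

View pics/scene2c.png

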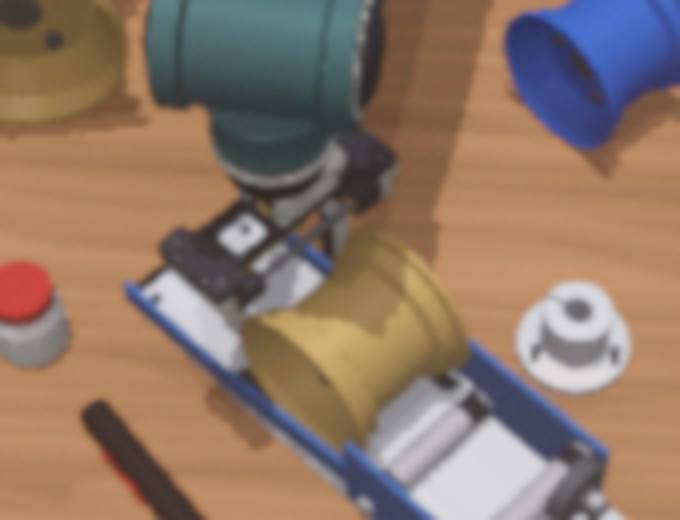

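View pics/top2c.png

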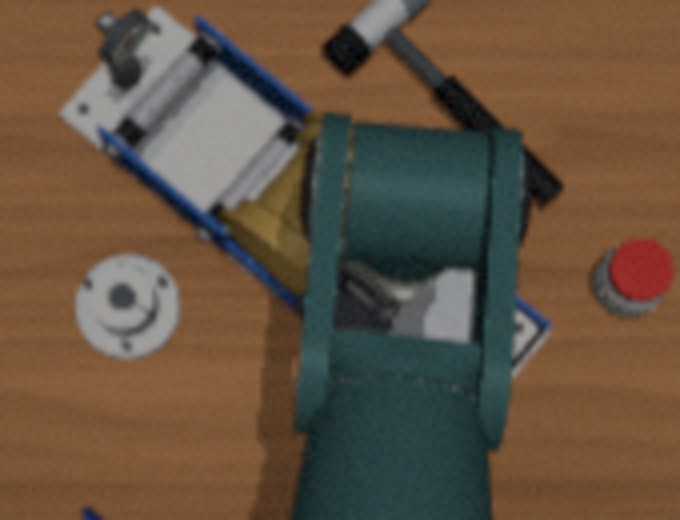

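Rim is square, on the ramp at x≈+6 mm, fingers pressing ~3 N. Continue over the roller.

Run:
```python
from h import *
from rig import bot,cams,hand
S=np.load("stand.npz");R,p=S["R"],S["p"]
W=lambda x:np.r_[R@[x,0]+p,.064+.028*(x+.216)/.236]
bot.move_linear(W(.021),speed=.025)
s=bot.get_state();print(s["time_s"],R.T@np.array(s["ft_force"])[:2],s["ft_force"][2],R.T@(np.array(s["tcp_pos"])[:2]-p))
for n in("scene",):
    d=cams.get_image(n);cv2.imwrite(f"pics/{n}3.png",d["frame"][:,:,::-1])
    x0,y0=(180,90) if n=="top" else (150,150)
    cv2.imwrite(f"pics/{n}3c.png",cv2.resize(d["frame"][y0:y0+130,x0:x0+170,::-1],(680,520),interpolation=cv2.INTER_CUBIC))
    m=goldmask(d["frame"],(200,180,310,280));print(n,rimx(d,m,R,p,.1),m.sum()//255)
```

```text
15.175 [-0.0527065   0.25178527] 0.8644283743720887 [2.09745410e-02 1.24673629e-06]
scene (np.float64(0.11870235440457583), np.float64(0.06603326799632364)) 1719
```

View pics/scene3c.png

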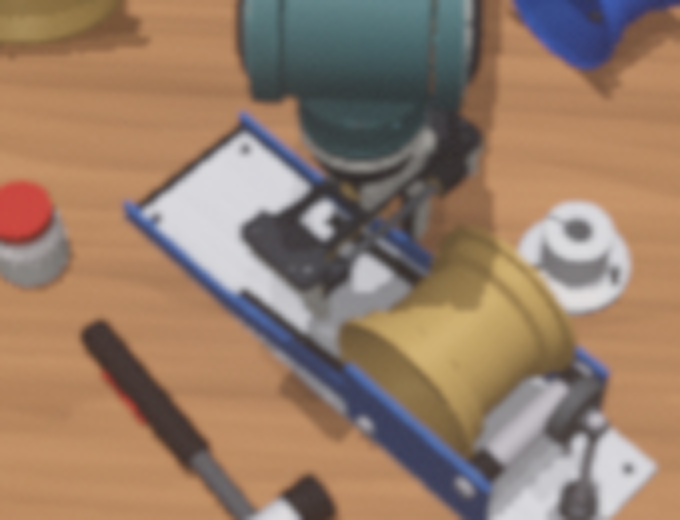

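Rim at x≈+119 mm, seated; fingers no longer touching. Back off, rise clear and verify.

Run:
```python
from h import *
from rig import bot,cams,hand
S=np.load("stand.npz");R,p=S["R"],S["p"]
bot.move_linear(np.r_[R@[-.10,0]+p,.10],speed=.08)
bot.move_linear(np.r_[R@[-.16,0]+p,.33],speed=.15)
bot.sleep(.5)
for n in("scene","top"):
    xs=[]
    for k in range(2):
        d=cams.get_image(n)
        m=goldmask(d["frame"],(200,110,290,180) if n=="top" else (225,190,310,280));xs.append(rimx(d,m,R,p,.099));bot.sleep(.4)
    print(n,xs)
    x0,y0=(180,90) if n=="top" else (150,150)
    cv2.imwrite(f"pics/{n}4c.png",cv2.resize(d["frame"][y0:y0+130,x0:x0+170,::-1],(680,520),interpolation=cv2.INTER_CUBIC))
s=bot.get_state();print(s["time_s"],s["ft_force"])
```

```text
scene [(np.float64(0.11829254815498186), np.float64(0.06604640470330472)), (np.float64(0.11834112029895394), np.float64(0.06609112201904109))]
top [(np.float64(0.12037207391708776), np.float64(0.06552709388831686)), (np.float64(0.12037207391708776), np.float64(0.06552709388831686))]
20.925 [ 0.20251512 -0.12032267  0.42721327]
```

View pics/scene4c.png

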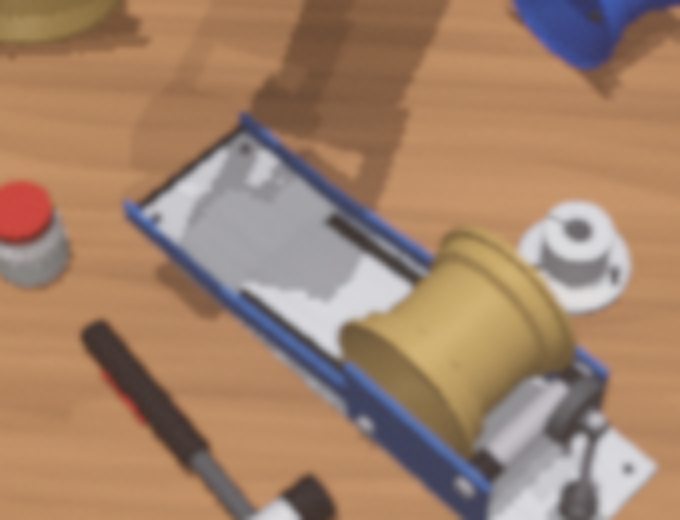

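View pics/top4c.png

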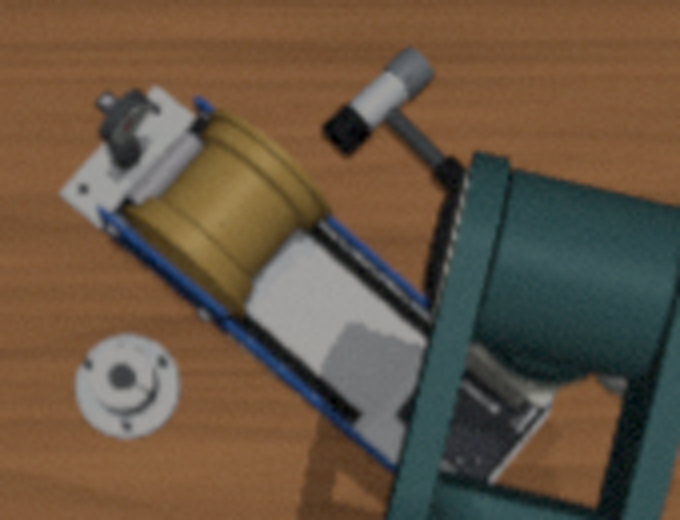

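Both views show the rim at rest against the stop roller (x 118–120 mm, target 119), square in the stand, hand clear, bystanders in place.

```bash
python3 -c "
from rig import bot
bot.sign_off()"
```

```text
the job is handed in; nothing more can be done
```

The gold rim is now resting against the stop roller, and I handed the job in at about 21 s of the 45 s allowed. With the gripper open and one fingertip behind each flange, I pushed it up the ramp at about 3 cm/s. I paused once on the ramp, with the fingers still holding it, to check the cameras. It then dropped over the support roller, and I backed the hand off and raised it clear.

**Position:** the last pictures put the rim centre at x = 118 mm in the scene view and 120 mm in the top view, against a target of 119 mm. It did not move between pictures 0.45 s apart.

**Forces:** I read about 3 N of push on the ramp and none once the rim had seated. Forces were only read at these stops, not continuously.

**Bystanders:** the hub, jar and mallet looked undisturbed, though the arm hid part of the mallet's handle and the jar in the final top view.

**Disagreements:**
- The two views differed by 2–4 mm on rim position and about 5 mm on stand position, so I used a combined fit.
- The top view at mid-ramp was blocked by the arm, so I ignored its rim reading there.
- The rim's measured radius came out 3–4 mm under the stated 70 mm, which I put down to the colour mask cutting off its edges.

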